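Seat the filter cassette and latch the filter box

TASK

Push the filter cassette that sticks out of the galvanised filter box fully home in its guides, then swing the box's door shut and press on it, by feel, until its sprung latch snaps in behind the keeper and holds it. Do not slam the door, never press on anything harder than 25 newtons, and leave everything else on the bench where it is.

Things in the scene. Friction and masses are not known exactly. Their poses are not given: they have to be found in the camera images.
- filter_box: Fixed galvanised filter box, 230 mm deep (its x) x 220 wide (y) x 180 high, a plugged 125 mm duct spigot 42 mm out on each side (+y, -y). Origin: centre of its underside, on the table. Front face: plane x = -115 mm, with the open doorway, 140 mm wide, z 14 to 166 mm; +x points into the box, z up.
- cassette: Loose metal-mesh filter cassette, 200 mm long x 25 thick x 148 high, about 0.45 kg, on edge in the guide channel on the box's centre line (y = 0), sticking out 40 to 90 mm too far. Origin: centre of its underside, 14 mm above the table; its x is parallel to the box's. It slides to the box's +x against 2 to 5 N; home (stopped by the rear seal) its origin is at x = +5 mm in the box's frame.
- cassette_pull (a point): Point on the outer face of the cassette's steel pull strap (20 mm wide, 81 to 160 mm above the table), 142 mm above the table, 128 mm in front (-x) of the cassette's origin. Home, it is at x = -123 mm in the box's frame, 8 mm outside the front face: a fingertip pointing down in front of it, 130 to 140 mm above the table, pushes it home with the gripper's body above the box's top.
- door (a joint): Angle of the box's door about its upright hinge (rad): 0 shut, positive open; starts at 1.25 to 1.6, goes to 2.1. Latched it rests within 0.031 of 0, as the keeper is set. It stays where it is left (light hinge friction). A steel pan 204 mm wide, 22 deep, from 8 to 172 mm above the table, 0.4 kg.
- door_hinge (a point): Top of the hinge axis, in the plane of the door's outer face, 172 mm above the table; at x = -148, y = +112 mm in the box's frame. Its axes turn with the door: the door runs along its -y (free edge at -210 mm) and +x points from the outer to the inner face; door shut, it is parallel to the box's frame. A bar handle stands 35 mm off the outer face at y = -150 mm, 30 to 102 mm above the table.
- door_push (a point): Clear spot on the door's outer face, 175 mm from the hinge axis, 153 mm above the table, above the handle; axes as door_hinge: push along +x. Latching takes 9 to 19 N here: a foam gasket pushes back from 9 mm before angle 0 (0.5 N per mm) and reopens an unlatched door; the push falls off at the snap, and 2 to 3 mm beyond it the door meets a hard rubber buffer.
- latch_bolt (a joint): Bevelled brass latch bolt, 9 mm out of the free edge, 90 mm above the table: 0 fully out, grows as it is pushed in (m). Shutting the door, from 14 mm before the snap the lip of the keeper (a slotted angle on the box's side) pushes it in by 7 mm; then it springs back to 0 behind the lip. The keeper's setting is not given: the snap comes within 6 mm either side of door angle 0, at the free edge.
- spray_can: Bystander: can, 54 mm across, 150 high, standing in front of the box, just outside the door's sweep.
- magnet_square: Bystander: grey welding magnet, triangular, 100 x 16 x 100 mm.
- chipping_hammer: Bystander: hammer with wooden handle, 270 mm long.
- wire_brush: Bystander: brush, 240 mm long.
- screwdriver: Bystander: screwdriver, 190 mm long, lying on top of the filter box towards its back.
- angle_offcut: Bystander: angle-iron offcut, 130 x 40 x 40 mm.
- tube_offcut: Bystander: square-tube offcut, 90 x 40 x 40 mm.
- old_cassette: Bystander: a used, dark filter cassette of the same size, lying flat on the table; it stays there.

How it is judged:
By the outcome, as a careful person would: the job done as asked, in the order asked, and still so for the second after the job is handed in, with the robot touching nothing.
It also fails if it takes over 48 s, if anything falls off the work surface, if the arm or the gripper's body presses on something with over 40 N, if the wrist force passes 120 N, or if a joint passes its speed limit or range.

ROBOT

A 7-joint arm with a two-finger parallel gripper is mounted at the origin on the work surface. World frame = base frame: x ahead of the robot, y to its left, z up, the work surface at z = 0. Lengths are in m, angles in rad, forces in N, time in s.
With the tool pointing down it reaches from about 0.4 to 0.85 m from the base axis. Payload 10.4 kg.
Tool frame: the origin (TCP) lies on the front face of the gripper's body, between the roots of the fingers; the fingertips stand 73 mm ahead of it and the grasp point (between the pads) lies 54 mm ahead of it; z points along the fingers, y is the line along which they close (so a half turn about z gives the same grasp; the last joint's range is limited). The gripper opens to 85 mm and grips with 20 to 120 N. Pads are 22 mm wide; open, the fingers measure 114 mm over their backs; the gripper's body (76 mm by 85 mm) begins 54 mm behind the grasp point. The pads swing forward as they close: fully open they stand 13 mm farther back than shut.
Start: joints at [1.156, 0.332, -0.065, 1.46, 0.022, 1.35, -0.088], TCP at [0.239, -0.578, 0.304] pointing down, gripper open.
Joint ranges: [-2.6, 2.6], [-0.5, 2.12], [-1.47, 1.34], [0.16, 2.42], [-1.27, 4.41], [0.06, 2.06], [-2.6, 2.6]. Speed limits (rad/s): [2.22, 2.22, 2.79, 2.79, 3.14, 3.14, 3.14].

INTERFACE

Orientations are given as a unit quaternion [x, y, z, w].
In Python, from workcell import manip gives the robot as it stands.
- The arm moves only by the shell command python3 -m jog 'ROWS' [FORCE]. ROWS is JSON, a list of rows, each an object with "grip": the gripper command: -1 is fully open, 1 is shut, values between are in proportion; "slide": the shift along the tool's x, y, z in cm, a list of three; "yaw": the turn about the tool's z in rad. A call has 1 to 8 rows; each row shifts and turns the commanded pose from where the row before left it, along the tool's axes as they then stand; what a row does not reach is not made up. A row lasts 1/10 s, in which the tool goes at most 50 mm and 8.59 degrees, less where a joint would pass 70% of its speed; a pose out of reach is approached as far as the arm can. A call with a gripper value outside its range is refused whole. The fingers move at their own pace and stop on an object; FORCE is the grip in N (left out, the last holds). Time passes only in rows, so rows that do not move let the fingers close. It gives the time, the measured TCP pose, the force, the opening and the grip force at its end, in the units of the state.
- manip.get_obs(): the state, without advancing time (a new reading comes with each control period).
- manip.camera(name): name is "scene" or "top" or "wrist"; returns the picture (400x640x3 uint8, blue, green, red); there is no depth.
- manip.calibration(name): a dict with "vfov" (degrees; the focal length in pixels is half the picture's height over the tangent of half this angle, whatever the lens; pixels are square), "cx", "cy" (the principal point, pixels), "camera_from_world" (4x4, takes a point from world to camera coordinates). Camera axes: x right, y down, z forward; pixel columns grow to the right and rows downward; lengths in m; the calibration is good to about 2 mm. A picture is of the moment at which its call begins: read the wrist's pose just before it. calibration takes no time and is no camera call; for the wrist camera it gives the pose at the moment of the call.
- manip.hand_in(): hands the job in; it is judged then, once.
Trained networks look in the newest picture that a camera, given by its name, has taken for a name from the list of things; names that differ only in an ending like _2 or _b are one class to them, and where a whole thing is asked for, a point or a joint stands for the part that bears it (a point fixed in the world has none). Each returns a list of dicts, best first, with "conf" (0 to 1); they miss things now and then, are a little off and sometimes report something else, mostly with a low value. They report only what shows in the picture. A call takes as long as a camera call.
- manip.masks_of(thing, camera): "region" (400x640 bool, what is visible of it) and "centre" ([column, row] in pixels, amid what is visible of it).
The state is a dict: "clock": time; "joint_pos": joint angles; "joint_velocities": joint speeds; "tau": joint torques, N m; "position": TCP position; "ee_rot": TCP orientation; "ft_force": force on the tool from outside, world axes, zero at the start; "torque": the same for the moment, N m; "grip_width": opening from 0.0 (shut) to 1.0 (fully open); "grasp_force": force on a finger pad.
Only numpy, scipy, OpenCV 4.12 (cv2) and the standard library are available. Lean on these libraries where they do the work, as an engineer would, in place of code of your own. Each camera call takes 0.05 s, during which the arm holds its last target. There are 200 camera calls.

## Working session

There is one attempt and no reset: what is moved stays moved. The work goes in short steps, Python scripts to look and compute and a shell command to move; the robot and the scene stay as the last step left them, time stands still between calls to the robot, and variables do not carry over. Pictures are saved under pics/ and viewed, at most 10 in all, crops included, and the job is handed in when it is done.

```bash
mkdir -p pics; ls; python3 - <<'E'
from workcell import manip
import cv2,numpy as np
o=manip.get_obs(); print(o)
a=manip.camera("scene");b=manip.camera("top")
cv2.imwrite("pics/a.png",a);cv2.imwrite("pics/b.png",b)
for c in("scene","top"):
    k=manip.calibration(c);print(c,k)
    for n in("filter_box","cassette","cassette_pull","door","door_hinge","door_push","latch_bolt","spray_can","screwdriver"):
        try:
            for m in manip.masks_of(n,c)[:2]:
                ys,xs=np.where(m["region"]);print(n,round(m["conf"],2),np.round(m["centre"],1),xs.min(),xs.max(),ys.min(),ys.max(),len(xs))
        except Exception as e: print(n,e)
E
```

```text
pics
{'clock': 0.0, 'joint_pos': array([ 1.15640215,  0.33285934, -0.06471088,  1.46095475,  0.02160754,
        1.34990002, -0.08848226]), 'joint_velocities': array([ 0.00053195, -0.00022152, -0.00099597,  0.00056115,  0.00202458,
       -0.00034345,  0.00310723]), 'tau': array([-1.69085688e-04, -6.25456166e+01,  4.92401782e-02, -3.91603410e+01,
        1.61472335e-02,  9.92636138e-03,  2.96933899e-05]), 'position': array([ 0.2385513 , -0.57738241,  0.3031173 ]), 'ee_rot': array([ 9.80868240e-01,  1.94671489e-01, -1.73342887e-04, -6.91377506e-04]), 'ft_force': array([-0.31693105, -0.75771255, -0.79819345]), 'torque': array([-0.0518594 ,  0.04771396,  0.00692589]), 'grasp_force': 0.0, 'grip_width': 1.0010571382485516}
scene {'vfov': 50.540631824783105, 'cx': 315.2362930688116, 'cy': 198.26233456448693, 'camera_from_world': array([[ 0.87402789,  0.48586603, -0.00307558, -0.48299235],
       [ 0.3480288 , -0.63046349, -0.693824  , -0.12229217],
       [-0.33904455,  0.60535113, -0.72013804,  1.50376261],
       [ 0.        ,  0.        ,  0.        ,  1.        ]])}
filter_box 0.96 [33
[... 569 characters left out ...]
,  0.00944524, -0.04254063],
       [-0.99674991, -0.02419107, -0.07684012,  0.54863864],
       [ 0.0770439 , -0.00760618, -0.99699869,  1.56415359],
       [ 0.        ,  0.        ,  0.        ,  1.        ]])}
filter_box 0.9 [266.7 192.1] 217 373 144 239 6470
cassette 0.58 [298.  179.5] 297 308 174 185 100
cassette_pull 0.61 [303.6 175. ] 297 308 175 185 85
door 0.65 [345.5 197.5] 313 373 182 210 673
door 0.53 [190.1 179.4] 179 205 168 192 385
door_hinge 0.57 [346.4 199.7] 313 372 183 209 619
door_push 0.75 [346.3 196.2] 313 372 183 209 563
latch_bolt 0.36 [342.9 199.2] 313 372 182 210 609
spray_can 0.71 [347.3 142.3] 341 357 131 152 276
screwdriver 0.61 [236.5 176.6] 227 257 165 211 211
```

```bash
python3 - <<'E'
import cv2
a=cv2.imread("pics/a.png")[100:310,220:500];cv2.imwrite("pics/a2.png",cv2.resize(a,None,fx=2.8,fy=2.8,interpolation=3))
a=cv2.imread("pics/b.png")[110:270,170:390];cv2.imwrite("pics/b2.png",cv2.resize(a,None,fx=3.6,fy=3.6,interpolation=3))
E
```

```text
(no output)
```

View pics/a2.png

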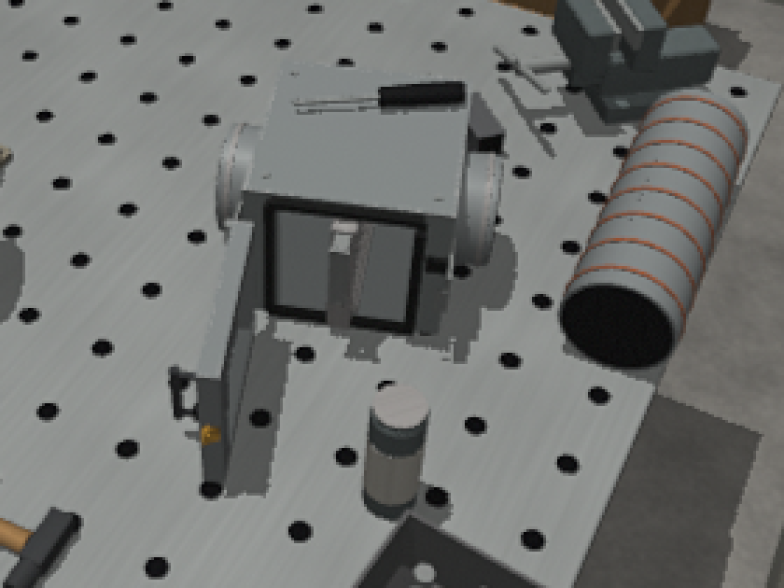

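View pics/b2.png

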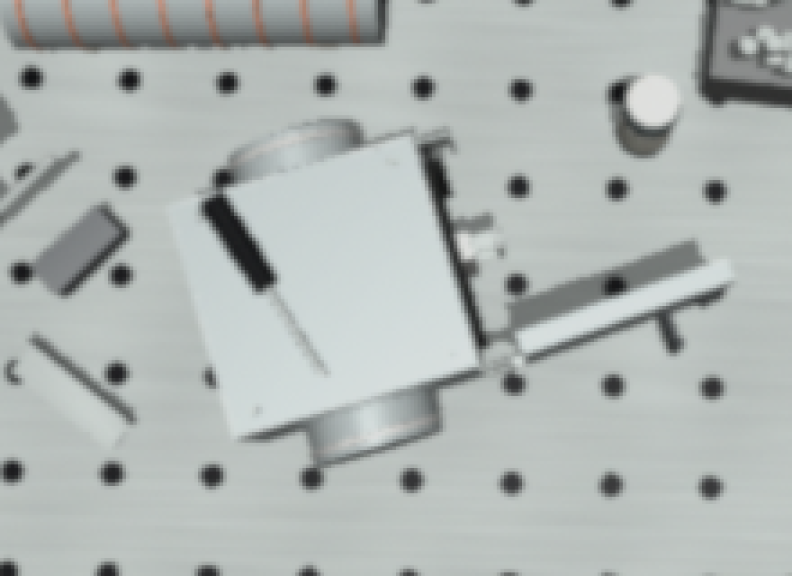

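The scene view shows the door open at the left of the doorway (free edge near px 293,257), the strap at (344,180–215) and the can at (360,255). In the top view the box front faces right, the strap top is near (306,177) and the door runs from about (315,210) to (373,186). I'll fit the poses next.

```bash
cat > h.py <<'E'
import numpy as np,cv2
from workcell import manip
from scipy.optimize import least_squares
def proj(c,P,k=None):
    k=k or manip.calibration(c);T=k["camera_from_world"];P=np.atleast_2d(P)
    q=P@T[:3,:3].T+T[:3,3];f=200/np.tan(np.radians(k["vfov"]/2))
    return np.c_[k["cx"]+f*q[:,0]/q[:,2],k["cy"]+f*q[:,1]/q[:,2]]
def R(t): return np.array([[np.cos(t),-np.sin(t)],[np.sin(t),np.cos(t)]])
def w(p,L):  # box frame -> world, p=(x,y,th)
    L=np.atleast_2d(L);return np.c_[L[:,:2]@R(p[2]).T+p[:2],L[:,2]]
def door(a,D): # door frame -> box frame; open => swings towards -x
    D=np.atleast_2d(D);r=D[:,:2]@R(-a).T+[-.148,.112];return np.c_[r,D[:,2]]
E
python3 - <<'E'
from h import *
C=np.array([[.115,-.11,.18],[-.115,-.11,.18],[-.115,.11,.18],[.115,.11,.18]])
t=np.array([[165,207],[415,130],[483,365],[237,440]]);t=(t+.5)/3.6-.5+[170,110]
s=np.array([[468,98],[455,215],[245,190],[275,68]]);s=(s+.5)/2.8-.5+[220,100]
ks,kt=manip.calibration("scene"),manip.calibration("top")
f=lambda p:np.r_[(proj("top",w(p,C),kt)-t).ravel(),(proj("scene",w(p,C),ks)-s).ravel()]
best=min((least_squares(f,[.5,.1,th],loss="soft_l1") for th in(0,1.5,3,-1.5)),key=lambda r:r.cost)
p=best.x;print("box",p,np.degrees(p[2]));print(f(p).reshape(-1,2).round(1))
# door: free edge top corners
D=np.array([[0,-.21,.172],[.022,-.21,.172]])
dt=np.array([[735,278],[727,257]]);dt=(dt+.5)/3.6-.5+[170,110]
ds=np.array([[199,375],[228,378]]);ds=(ds+.5)/2.8-.5+[220,100]
for sg in(1,-1):
  g=lambda a:np.r_[(proj("top",w(p,door(sg*a[0],D)),kt)-dt).ravel(),(proj("scene",w(p,door(sg*a[0],D)),ks)-ds).ravel()]
  r=least_squares(g,[1.4]);print("door",sg,r.x,r.fun.round(1))
  if sg==1:a=r.x[0]
# pull: strap top centre at z .16
ct=np.array([480,243]);ct=(ct+.5)/3.6-.5+[170,110]
x=least_squares(lambda q:(proj("top",w(p,[[q[0],q[1],.16]]),kt)-ct).ravel(),[-.18,0]).x;print("strap top box xy",x)
print("scene strap proj",proj("scene",w(p,[[x[0],x[1],.16]]),ks))
for n,q in dict(hinge=[-.148,.112,.172],pullhome=[-.123,0,.142],pull=[x[0],0,.142]).items():print(n,w(p,q))
print("free/push",w(p,door(a,[[0,-.21,.172],[0,-.175,.153]])))
a0=cv2.imread("pics/a.png");b0=cv2.imread("pics/b.png")
def dr(im,c,k,P,col):
    q=proj(c,P,k)
    cv2.polylines(im,[np.int32(q*16*4+32)],False,col,1,cv2.LINE_AA,4)
for im0,c,k,n,(y0,y1,x0,x1) in((a0,"scene",ks,"a3",(110,290,270,410)),(b0,"top",kt,"b3",(120,250,205,385))):
    im=cv2.resize(im0,None,fx=4,fy=4,interpolation=3)
    for z in(.18,.0):
        X=C.copy();X[:,2]=z;dr(im,c,k,w(p,X[[0,1,2,3,0]]),(0,0,255))
    for z in(.172,.008):
        dr(im,c,k,w(p,door(a,[[0,-.006,z],[0,-.21,z],[.022,-.21,z],[.022,-.006,z]])),(0,255,0))
    dr(im,c,k,w(p,[[x[0],-.01,.16],[x[0],.01,.16],[x[0],.01,.081],[x[0],-.01,.081],[x[0],-.01,.16]]),(255,0,0))
    cv2.imwrite(f"pics/{n}.png",im[y0*4:y1*4,x0*4:x1*4][:600,:800])
E
python3 -c "
import cv2
for n in('a3','b3'):
  print(cv2.imread(f'pics/{n}.png').shape)"
```

```text
box [0.57354389 0.16934443 1.90149808] 108.94781496403931
[[ 0.5  0. ]
 [-1.   0.3]
 [ 0.3 -0.6]
 [ 0.2  0.2]
 [ 0.3 -6.3]
 [ 0.   0.8]
 [-1.9  0.6]
 [ 1.  -2.6]]
door 1 [1.51660537] [ 0.6 -1.5  0.4 -2.  -0.3  1.7 -2.   1.5]
door -1 [-1.51660537] [ 0.6 -1.5  0.4 -2.  -0.3  1.7 -2.   1.5]
strap top box xy [-0.1439894   0.00321988]
scene strap proj [[340.5475298  184.57445102]]
hinge [[ 0.51566926 -0.00700331  0.172     ]]
pullhome [[0.61348283 0.05300922 0.142     ]]
pull [[0.62029824 0.03315714 0.142     ]]
free/push [[ 0.59451579 -0.20163944  0.172     ]
 [ 0.58137471 -0.16920009  0.153     ]]
(600, 560, 3)
(520, 720, 3)
```

View pics/a3.png

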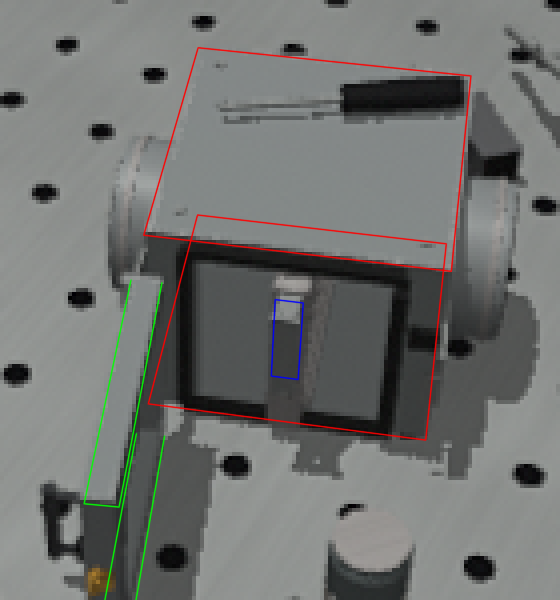

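View pics/b3.png

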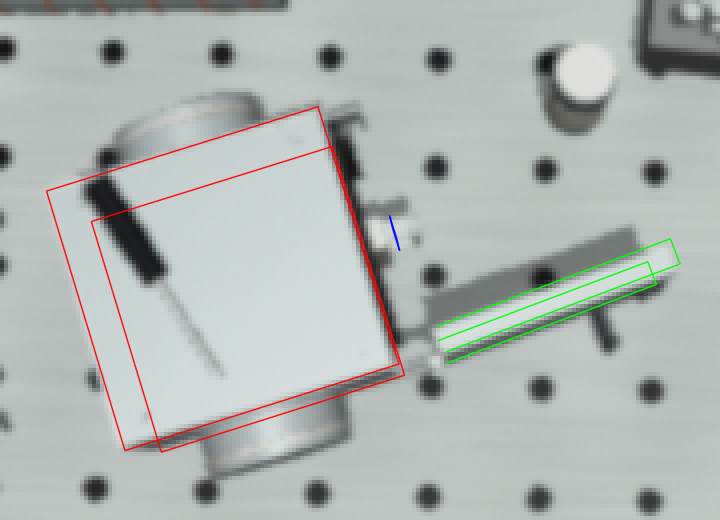

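```bash
R='{"grip":1,"slide":[2.9,-1.76,0],"yaw":0}'
python3 -m jog '[{"grip":1,"slide":[2.9,-1.76,0],"yaw":0},{"grip":1,"slide":[2.9,-1.76,0],"yaw":0},{"grip":1,"slide":[2.9,-1.76,0],"yaw":0},{"grip":1,"slide":[2.9,-1.76,0],"yaw":0},{"grip":1,"slide":[2.9,-1.76,0],"yaw":0},{"grip":1,"slide":[2.9,-1.76,0],"yaw":0},{"grip":1,"slide":[2.9,-1.76,0],"yaw":0}]' 40
python3 -m jog '[{"grip":1,"slide":[2.9,-1.76,0],"yaw":0},{"grip":1,"slide":[2.9,-1.76,0],"yaw":0},{"grip":1,"slide":[2.9,-1.76,0],"yaw":0},{"grip":1,"slide":[2.9,-1.76,0],"yaw":0},{"grip":1,"slide":[2.9,-1.76,0],"yaw":0},{"grip":1,"slide":[2.9,-1.76,0],"yaw":0}]'
python3 -m jog '[{"grip":1,"slide":[2.9,-1.76,0],"yaw":0},{"grip":1,"slide":[2.9,-1.76,0],"yaw":0},{"grip":1,"slide":[2.9,-1.76,0],"yaw":0},{"grip":1,"slide":[2.9,-1.76,0],"yaw":0},{"grip":1,"slide":[2.9,-1.76,0],"yaw":0},{"grip":1,"slide":[2.9,-1.76,0],"yaw":0},{"grip":1,"slide":[2.9,-1.76,0],"yaw":0.06},{"grip":1,"slide":[0,0,0],"yaw":0}]'
cat >> h.py <<'E'
P0=np.array([.57354,.16934,1.90150])
def tool(a=None):
    """tip pose in the box frame, and tool-axis directions (deg, world/box)"""
    from scipy.spatial.transform import Rotation as Q
    o=manip.get_obs();M=Q.from_quat(o["ee_rot"]).as_matrix()
    tip=o["position"]+.073*M[:,2];b=R(P0[2]).T@(tip[:2]-P0[:2])
    fb=R(P0[2]).T@o["ft_force"][:2]
    print("t",round(o["clock"],2),"tip box mm",(b*1e3).round(1),"z",(tip[2]*1e3).round(1),"tool x in box deg",np.degrees(np.arctan2(M[1,0],M[0,0])-P0[2]).round(1),"tilt",M[:,2].round(3),"F box",fb.round(1),o["ft_force"][2].round(1),"w",round(o["grip_width"],3))
    return o,b,M
E
python3 - <<'E'
from h import *
tool();print(manip.get_obs()["joint_pos"].round(2))
ks=manip.calibration("scene");a=manip.camera("scene");cv2.imwrite("pics/c.png",cv2.resize(a[90:290,240:440],None,fx=3,fy=3,interpolation=3))
w0=manip.camera("wrist");cv2.imwrite("pics/w0.png",w0)
b=manip.camera("top")
kt=manip.calibration("top")
for m in manip.masks_of("spray_can","top")[:1]:
    x=least_squares(lambda q:(proj("top",w(P0,[[q[0],q[1],.075]]),kt)-m["centre"]).ravel(),[-.18,0]).x;print("can box",x)
E
```

```text
clock: 1.7
position: [0.3799, -0.3851, 0.3041]
ee_rot: [0.981, 0.195, 0.0, 0.0]
ft_force: [-0.0, -0.6, 0.1]
grip_width: 0.003
grasp_force: 0.0
clock: 2.3
position: [0.5004, -0.2211, 0.3041]
ee_rot: [0.981, 0.195, 0.0, 0.0]
ft_force: [0.9, -1.0, 0.0]
grip_width: 0.002
grasp_force: 0.0
clock: 3.1
position: [0.6416, -0.0254, 0.3034]
ee_rot: [0.986, 0.167, 0.0, -0.001]
ft_force: [-0.9, 0.2, -0.6]
grip_width: 0.002
grasp_force: 0.0
t 3.1 tip box mm [-206.1   -1.2] z 230.4 tool x in box deg -89.7 tilt [ 0.     0.003 -1.   ] F box [0.5 0.8] -0.6 w 0.002
[ 0.32  0.41 -0.47  1.39  0.18  1.38 -1.39]
can box [-0.34376994 -0.07780854]
```

View pics/w0.png

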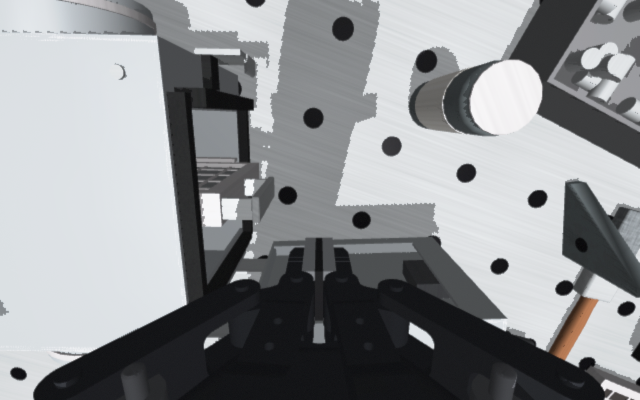

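The wrist view shows the strap at about (215–265, 185–225), left of the shut fingertips at (320,250). The path down in front of it is clear, and the can is well away.

```bash
python3 - <<'E'
from h import *
k=manip.calibration("wrist")
for u in([222,208],[245,208],[258,208],[270,190]):
    for z in(.16,):
        x=least_squares(lambda q:(proj("wrist",w(P0,[[q[0],q[1],z]]),k)-u).ravel(),[-.18,0]).x;print(u,z,x.round(3))
for m in manip.masks_of("cassette_pull","wrist")[:1]:
    ys,xs=np.where(m["region"]);print(m["conf"],m["centre"],xs.min(),xs.max(),ys.min(),ys.max())
print("tip",proj("wrist",w(P0,[[-.206,-.001,.2304]]),k))
E
python3 -m jog '[{"grip":1,"slide":[0,0.3,2.4],"yaw":0},{"grip":1,"slide":[0,0.3,2.4],"yaw":0},{"grip":1,"slide":[0,0.3,2.3],"yaw":0},{"grip":1,"slide":[0,0.1,2.3],"yaw":0},{"grip":1,"slide":[0,0,0],"yaw":0}]'
python3 - <<'E'
from h import *
tool()
w0=manip.camera("wrist");cv2.imwrite("pics/w1.png",w0)
E
```

```text
[222, 208] 0.16 [-0.14  -0.001]
[245, 208] 0.16 [-0.157 -0.001]
[258, 208] 0.16 [-0.167 -0.001]
[270, 190] 0.16 [-0.176 -0.015]
tip [[308.5489711  248.72407049]]
clock: 3.85
position: [0.6418, -0.042, 0.2068]
ee_rot: [0.986, 0.164, -0.003, -0.0]
ft_force: [-0.3, 0.9, -0.1]
grip_width: 0.001
grasp_force: 0.0
t 3.85 tip box mm [-222.     4.4] z 133.8 tool x in box deg -90.0 tilt [-0.005 -0.    -1.   ] F box [0.9 0. ] -0.1 w 0.001
```

View pics/w1.png

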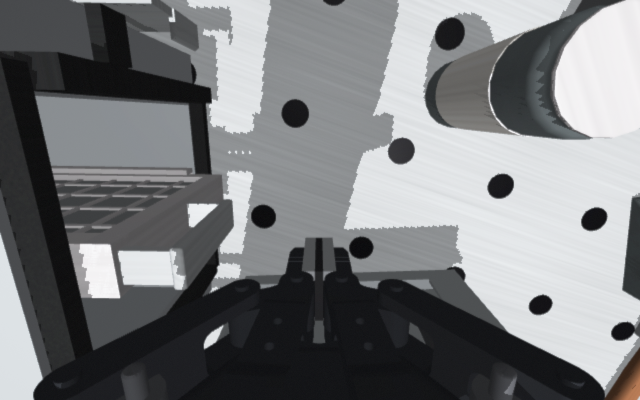

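The strap now shows at (118–185, 250–290), straight to the tool's -y side with nothing in between. I'll approach and push by feel.

```bash
python3 - <<'E'
from h import *
k=manip.calibration("wrist")
for u in([185,252],[185,285]):
    print(least_squares(lambda q:(proj("wrist",w(P0,[[q[0],q[1],.16]]),k)-u).ravel(),[-.18,0]).x.round(3))
E
python3 -m jog '[{"grip":1,"slide":[0.2,-0.7,0],"yaw":0},{"grip":1,"slide":[0.2,-0.7,0],"yaw":0},{"grip":1,"slide":[0,-0.7,0],"yaw":0},{"grip":1,"slide":[0,-0.7,0],"yaw":0},{"grip":1,"slide":[0,-0.4,0],"yaw":0},{"grip":1,"slide":[0,0,0],"yaw":0}]'
python3 -c "from h import *;tool()"
python3 -m jog '[{"grip":1,"slide":[0,-0.3,0],"yaw":0},{"grip":1,"slide":[0,-0.3,0],"yaw":0},{"grip":1,"slide":[0,-0.3,0],"yaw":0},{"grip":1,"slide":[0,-0.3,0],"yaw":0},{"grip":1,"slide":[0,0,0],"yaw":0}]'
python3 -c "from h import *;tool()"
```

```text
[-0.164 -0.01 ]
[-0.162  0.006]
clock: 4.5
position: [0.6368, -0.0078, 0.2102]
ee_rot: [0.986, 0.166, 0.0, 0.0]
ft_force: [0.1, -0.5, 0.6]
grip_width: 0.0
grasp_force: 0.0
t 4.5 tip box mm [-188.    -2.3] z 137.2 tool x in box deg -89.9 tilt [ 0.  0. -1.] F box [-0.5  0.1] 0.6 w 0.0
clock: 5.0
position: [0.633, 0.0028, 0.2099]
ee_rot: [0.986, 0.165, 0.0, 0.0]
ft_force: [0.1, -0.3, -0.3]
grip_width: -0.001
grasp_force: 0.0
t 5.0 tip box mm [-176.8   -2.1] z 136.9 tool x in box deg -89.9 tilt [ 0. -0. -1.] F box [-0.3  0. ] -0.3 w -0.001
```

```bash
for i in 1; do
python3 -m jog '[{"grip":1,"slide":[0,-0.3,0],"yaw":0},{"grip":1,"slide":[0,-0.3,0],"yaw":0},{"grip":1,"slide":[0,-0.3,0],"yaw":0},{"grip":1,"slide":[0,-0.3,0],"yaw":0}]' >/dev/null; python3 -c "from h import *;tool()"
python3 -m jog '[{"grip":1,"slide":[0,-0.3,0],"yaw":0},{"grip":1,"slide":[0,-0.3,0],"yaw":0}]'>/dev/null; python3 -c "from h import *;tool()"
python3 -m jog '[{"grip":1,"slide":[0,-0.3,0],"yaw":0},{"grip":1,"slide":[0,-0.3,0],"yaw":0}]'>/dev/null; python3 -c "from h import *;tool()"; done
```

```text
t 5.4 tip box mm [-164.8   -2.1] z 136.9 tool x in box deg -89.9 tilt [ 0. -0. -1.] F box [-1.6 -0.5] 0.1 w -0.001
t 5.6 tip box mm [-158.8   -2.1] z 136.9 tool x in box deg -89.9 tilt [ 0. -0. -1.] F box [-2.5 -0.4] 0.6 w -0.001
t 5.8 tip box mm [-152.8   -2.1] z 136.9 tool x in box deg -89.9 tilt [ 0. -0. -1.] F box [-2.6 -0.8] -0.7 w 0.0
```

```bash

python3 -m jog '[{"grip":1,"slide":[0,-0.2,0],"yaw":0},{"grip":1,"slide":[0,-0.2,0],"yaw":0},{"grip":1,"slide":[0,-0.2,0],"yaw":0},{"grip":1,"slide":[0,-0.1,0],"yaw":0}]' >/dev/null; python3 -c "from h import *;tool()"
python3 -m jog '[{"grip":1,"slide":[0,-0.1,0],"yaw":0},{"grip":1,"slide":[0,-0.1,0],"yaw":0}]'>/dev/null; python3 -c "from h import *;tool()"
python3 -m jog '[{"grip":1,"slide":[0,-0.1,0],"yaw":0}]'>/dev/null; python3 -c "from h import *;tool()"
```

```text
t 6.2 tip box mm [-145.8   -2.1] z 136.9 tool x in box deg -89.9 tilt [ 0. -0. -1.] F box [-2.6 -0.5] -0.3 w -0.001
t 6.4 tip box mm [-144.    -2.1] z 136.9 tool x in box deg -89.9 tilt [ 0. -0. -1.] F box [-1.2 -0.6] -0.2 w 0.002
t 6.5 tip box mm [-143.1   -2.1] z 136.9 tool x in box deg -89.9 tilt [ 0. -0. -1.] F box [-2.6 -0.6] -0.1 w -0.002
```

```bash

python3 -m jog '[{"grip":1,"slide":[0,-0.1,0],"yaw":0},{"grip":1,"slide":[0,-0.1,0],"yaw":0}]' >/dev/null; python3 -c "from h import *;tool()"
python3 -m jog '[{"grip":1,"slide":[0,-0.1,0],"yaw":0},{"grip":1,"slide":[0,-0.05,0],"yaw":0}]'>/dev/null; python3 -c "from h import *;tool()"
python3 -m jog '[{"grip":1,"slide":[0,-0.1,0],"yaw":0}]'>/dev/null; python3 -c "from h import *;tool()"
python3 -m jog '[{"grip":1,"slide":[0,-0.05,0],"yaw":0}]'>/dev/null; python3 -c "from h import *;tool()"
```

```text
t 6.7 tip box mm [-141.    -2.1] z 136.9 tool x in box deg -89.9 tilt [ 0. -0. -1.] F box [-1.5 -0.2] -0.0 w 0.003
t 6.9 tip box mm [-139.3   -2.1] z 136.9 tool x in box deg -89.9 tilt [-0.  0. -1.] F box [-2.   0.6] -0.2 w 0.0
t 7.0 tip box mm [-138.5   -2.1] z 136.9 tool x in box deg -89.9 tilt [ 0. -0. -1.] F box [-3.  1.] -0.5 w 0.003
t 7.1 tip box mm [-137.9   -2.1] z 136.9 tool x in box deg -89.9 tilt [ 0. -0. -1.] F box [-1.6 -0.4] -0.3 w -0.002
```

```bash

for i in 1 2 ; do python3 -m jog '[{"grip":1,"slide":[0,-0.1,0],"yaw":0},{"grip":1,"slide":[0,0,0],"yaw":0}]' >/dev/null; python3 -c "from h import *;tool()"; done
python3 -m jog '[{"grip":1,"slide":[0,-0.1,0],"yaw":0},{"grip":1,"slide":[0,0,0],"yaw":0}]' >/dev/null; python3 -c "from h import *;tool()"
```

```text
t 7.3 tip box mm [-136.9   -2.1] z 136.9 tool x in box deg -89.9 tilt [ 0. -0. -1.] F box [-1.9  0.9] 0.1 w -0.0
t 7.5 tip box mm [-136.4   -2.1] z 137.0 tool x in box deg -90.0 tilt [ 0.    -0.001 -1.   ] F box [-3.1  0.2] 0.6 w -0.001
t 7.7 tip box mm [-136.    -2.1] z 137.2 tool x in box deg -90.0 tilt [ 0.001 -0.001 -1.   ] F box [-6.4  0.1] 1.8 w -0.0
```

```bash

python3 -m jog '[{"grip":1,"slide":[0,-0.1,0],"yaw":0},{"grip":1,"slide":[0,0,0],"yaw":0}]' >/dev/null; python3 -c "from h import *;tool()"
python3 -m jog '[{"grip":1,"slide":[0,-0.1,0],"yaw":0},{"grip":1,"slide":[0,0,0],"yaw":0}]' >/dev/null; python3 -c "from h import *;tool()"
```

```text
t 7.9 tip box mm [-135.6   -2.1] z 137.3 tool x in box deg -90.0 tilt [ 0.001 -0.002 -1.   ] F box [-6.6 -0.4] 2.7 w -0.0
t 8.1 tip box mm [-135.3   -2.1] z 137.4 tool x in box deg -90.1 tilt [ 0.002 -0.002 -1.   ] F box [-9.1  0.1] 3.2 w -0.0
```

```bash

python3 -m jog '[{"grip":1,"slide":[0,-0.1,0],"yaw":0},{"grip":1,"slide":[0,0,0],"yaw":0}]' >/dev/null; python3 -c "from h import *;tool()"
python3 -m jog '[{"grip":1,"slide":[0,0.5,0],"yaw":0},{"grip":1,"slide":[0,1.5,0],"yaw":0},{"grip":1,"slide":[0,3,0],"yaw":0},{"grip":1,"slide":[0,3,1e-9],"yaw":0},{"grip":1,"slide":[0,0,-3],"yaw":0},{"grip":1,"slide":[0,0,-3.5],"yaw":0},{"grip":1,"slide":[0,0,-3],"yaw":0},{"grip":1,"slide":[0,0,0],"yaw":0}]' >/dev/null
python3 - <<'E'
from h import *
tool()
a=manip.camera("top");cv2.imwrite("pics/t2.png",a)
w0=manip.camera("wrist");cv2.imwrite("pics/w2.png",w0)
E
```

```text
t 8.3 tip box mm [-135.2   -2.1] z 137.5 tool x in box deg -90.1 tilt [ 0.002 -0.003 -1.   ] F box [-11.3   1.7] 2.9 w -0.0
t 9.1 tip box mm [-212.6   -4. ] z 236.7 tool x in box deg -89.9 tilt [ 0.007  0.001 -1.   ] F box [ 0.3 -1. ] 0.2 w 0.001
```

View pics/w2.png

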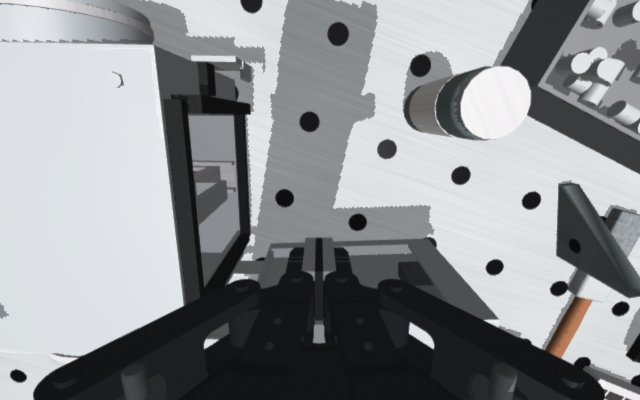

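The cassette is home: the strap has gone back under the doorway rim (around 200–225, 165–215) and the hard stop was felt at 11 N. Next I'll go over to the door's outer side.

```bash

python3 -m jog '[{"grip":1,"slide":[-2.6,1.85,0],"yaw":0},{"grip":1,"slide":[-2.6,1.85,0],"yaw":0},{"grip":1,"slide":[-2.6,1.85,0],"yaw":0},{"grip":1,"slide":[-2.6,1.85,0],"yaw":0},{"grip":1,"slide":[-2.6,1.85,0],"yaw":0},{"grip":1,"slide":[-2.6,1.85,0],"yaw":0},{"grip":1,"slide":[0,0,0],"yaw":0}]' >/dev/null; python3 -c "from h import *;tool()"
python3 - <<'E'
from h import *
k=manip.calibration("wrist");w0=manip.camera("wrist")
for a in(1.517,):
    q=proj("wrist",w(P0,door(a,[[0,-.0,.172],[0,-.21,.172],[.022,-.21,.172],[.022,0,.172]])),k);print(q.round(0))
    cv2.polylines(w0,[np.int32(q)],False,(0,255,0),1)
cv2.imwrite("pics/w3.png",w0)
E
```

```text
t 9.9 tip box mm [-326.8  158.2] z 230.5 tool x in box deg -90.3 tilt [-0.003 -0.001 -1.   ] F box [ 0.4 -0.7] 0.3 w 0.004
[[ 47. 152.]
 [368. 133.]
 [367.  97.]
 [ 36. 118.]]
```

View pics/w3.png

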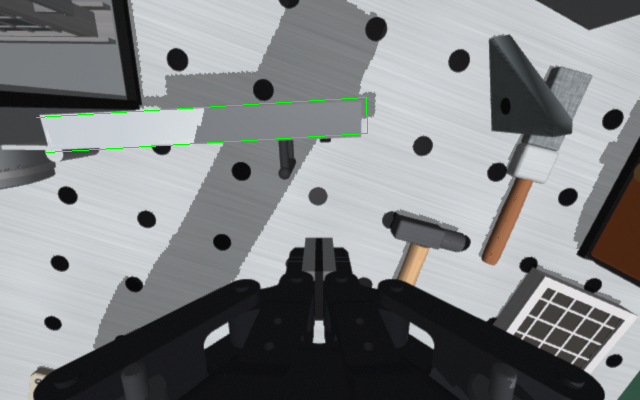

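The model overlay fits the door top (45–368, 100–150), and the hammer at (430,235) lies low on the table. I'll descend and approach the door.

```bash

python3 -m jog '[{"grip":1,"slide":[0,0,2.1],"yaw":0},{"grip":1,"slide":[0,0,2.1],"yaw":0},{"grip":1,"slide":[0,0,2.0],"yaw":0},{"grip":1,"slide":[0,0,2.0],"yaw":0},{"grip":1,"slide":[0.5,-0.4,0],"yaw":0},{"grip":1,"slide":[1,0,0],"yaw":0},{"grip":1,"slide":[1,0,0],"yaw":0},{"grip":1,"slide":[0.5,0,0],"yaw":0}]' >/dev/null; python3 -c "from h import *;tool()"
python3 -m jog '[{"grip":1,"slide":[0.5,0,0],"yaw":0},{"grip":1,"slide":[0.4,0,0],"yaw":0},{"grip":1,"slide":[0.4,0,0],"yaw":0},{"grip":1,"slide":[0.4,0,0],"yaw":0}]' >/dev/null; python3 - <<'E'
from h import *
o,b,M=tool()
prev=b
for a in np.arange(1.5,-.01,-.1):
    h=.011*np.sin(a)+.0128*np.cos(a)
    q=door(a,[[-h,-.175,0]])[0,:2];d=(q-prev)*100;print(round(a,2),(q*1e3).round(1),"slide",(-d[1]).round(2),(-d[0]).round(2));prev=q
E
```

```text
t 10.75 tip box mm [-318.9  121.6] z 150.9 tool x in box deg -89.9 tilt [ 0.002  0.    -1.   ] F box [ 0.3 -0.1] -0.5 w 0.001
t 11.15 tip box mm [-319.3  106.6] z 150.0 tool x in box deg -90.0 tilt [-0. -0. -1.] F box [0.4 0.2] 0.5 w 0.002
1.5 [-323.4  111.5] slide -0.49 0.41
1.4 [-322.7   95.1] slide 1.64 -0.07
1.3 [-320.4   78.7] slide 1.64 -0.23
1.2 [-316.5   62.5] slide 1.62 -0.39
1.1 [-311.    46.5] slide 1.59 -0.55
1.0 [-304.    31.1] slide 1.55 -0.7
0.9 [-295.4   16.2] slide 1.49 -0.86
0.8 [-285.2    2.1] slide 1.41 -1.01
0.7 [-273.6  -11. ] slide 1.31 -1.16
0.6 [-260.7  -23. ] slide 1.2 -1.3
0.5 [-246.4  -33.7] slide 1.07 -1.43
0.4 [-231.   -42.9] slide 0.93 -1.54
0.3 [-214.5  -50.6] slide 0.77 -1.64
0.2 [-197.2  -56.6] slide 0.6 -1.73
0.1 [-179.2  -60.7] slide 0.42 -1.8
-0.0 [-160.8  -63. ] slide 0.23 -1.84
```

```bash

python3 -m jog '[{"grip":1,"slide":[0.6,0.1,0],"yaw":0},{"grip":1,"slide":[0.6,0.1,0],"yaw":0},{"grip":1,"slide":[0.8,-0.1,0],"yaw":0},{"grip":1,"slide":[0.8,-0.1,0],"yaw":0},{"grip":1,"slide":[0.8,-0.2,0],"yaw":0},{"grip":1,"slide":[0.8,-0.2,0],"yaw":0}]' >/dev/null; python3 -c "from h import *;tool()"
python3 -m jog '[{"grip":1,"slide":[0.8,-0.3,0],"yaw":0},{"grip":1,"slide":[0.8,-0.3,0],"yaw":0},{"grip":1,"slide":[0.8,-0.35,0],"yaw":0},{"grip":1,"slide":[0.8,-0.35,0],"yaw":0},{"grip":1,"slide":[0.75,-0.4,0],"yaw":0},{"grip":1,"slide":[0.75,-0.4,0],"yaw":0}]' >/dev/null; python3 -c "from h import *;tool()"
python3 -m jog '[{"grip":1,"slide":[0.7,-0.5,0],"yaw":0},{"grip":1,"slide":[0.7,-0.5,0],"yaw":0},{"grip":1,"slide":[0.65,-0.6,0],"yaw":0},{"grip":1,"slide":[0.65,-0.6,0],"yaw":0},{"grip":1,"slide":[0.6,-0.65,0],"yaw":0},{"grip":1,"slide":[0.6,-0.65,0],"yaw":0}]' >/dev/null; python3 - <<'E'
from h import *
tool()
b=manip.camera("top");cv2.imwrite("pics/t4.png",cv2.resize(b[110:270,170:390],None,fx=3.6,fy=3.6,interpolation=3))
E
```

```text
t 11.75 tip box mm [-314.8   61.9] z 149.9 tool x in box deg -89.9 tilt [ 0.  0. -1.] F box [0.2 0.3] -0.1 w -0.002
t 12.35 tip box mm [-293.7   15.1] z 149.9 tool x in box deg -89.9 tilt [ 0. -0. -1.] F box [0.3 1.1] -0.1 w 0.003
t 12.95 tip box mm [-258.4  -23.7] z 149.9 tool x in box deg -89.9 tilt [ 0. -0. -1.] F box [-0.2  1.4] -0.6 w -0.001
```

View pics/t4.png

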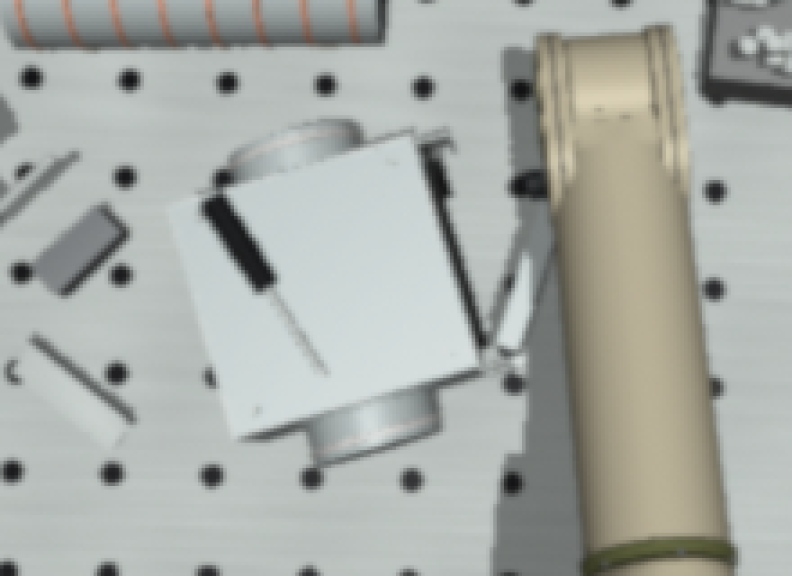

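The door is following the finger, at about 0.6 rad from (305,210) towards (318,180), and the strap no longer shows outside the doorway. I'll continue, slowing down.

```bash

python3 -m jog '[{"grip":1,"slide":[0.5,-0.6,0],"yaw":0},{"grip":1,"slide":[0.5,-0.6,0],"yaw":0},{"grip":1,"slide":[0.3,-0.5,0],"yaw":0},{"grip":1,"slide":[0.3,-0.5,0],"yaw":0},{"grip":1,"slide":[0.3,-0.5,0],"yaw":0},{"grip":1,"slide":[0.3,-0.5,0],"yaw":0},{"grip":1,"slide":[0.2,-0.5,0],"yaw":0},{"grip":1,"slide":[0.2,-0.5,0],"yaw":0}]' >/dev/null; python3 -c "from h import *;tool()"
python3 -m jog '[{"grip":1,"slide":[0.2,-0.4,0],"yaw":0},{"grip":1,"slide":[0.2,-0.4,0],"yaw":0},{"grip":1,"slide":[0.2,-0.4,0],"yaw":0},{"grip":1,"slide":[0.1,-0.4,0],"yaw":0},{"grip":1,"slide":[0.1,-0.4,0],"yaw":0},{"grip":1,"slide":[0.1,-0.4,0],"yaw":0}]' >/dev/null; python3 -c "from h import *;tool()"
```

```text
t 13.8 tip box mm [-216.6  -49.3] z 149.9 tool x in box deg -89.9 tilt [ 0. -0. -1.] F box [-0.   0.3] 0.3 w 0.001
t 14.4 tip box mm [-192.7  -58.2] z 149.9 tool x in box deg -89.9 tilt [-0. -0. -1.] F box [-0.1  0.4] -0.8 w 0.0
```

```bash

python3 -m jog '[{"grip":1,"slide":[0.07,-0.3,0],"yaw":0},{"grip":1,"slide":[0.07,-0.3,0],"yaw":0},{"grip":1,"slide":[0.06,-0.25,0],"yaw":0},{"grip":1,"slide":[0.05,-0.2,0],"yaw":0},{"grip":1,"slide":[0.04,-0.2,0],"yaw":0},{"grip":1,"slide":[0.04,-0.2,0],"yaw":0}]' >/dev/null; python3 -c "from h import *;tool()"
python3 -m jog '[{"grip":1,"slide":[0.03,-0.2,0],"yaw":0},{"grip":1,"slide":[0,-0.1,0],"yaw":0},{"grip":1,"slide":[0,-0.1,0],"yaw":0}]' >/dev/null; python3 -c "from h import *;tool()"
python3 -m jog '[{"grip":1,"slide":[0.03,-0.1,0],"yaw":0},{"grip":1,"slide":[0,-0.1,0],"yaw":0}]' >/dev/null; python3 -c "from h import *;tool()"
```

```text
t 15.0 tip box mm [-178.4  -61.4] z 149.9 tool x in box deg -89.9 tilt [ 0. -0. -1.] F box [-0.6 -0.1] 0.1 w -0.002
t 15.3 tip box mm [-175.6  -61.7] z 150.0 tool x in box deg -90.0 tilt [ 0.001 -0.001 -1.   ] F box [-4.9 -1. ] -0.0 w 0.003
t 15.5 tip box mm [-174.2  -61.8] z 150.0 tool x in box deg -90.0 tilt [ 0.001 -0.002 -1.   ] F box [-6.8 -0.3] -0.4 w 0.0
```

```bash

for n in 1; do
python3 -m jog '[{"grip":1,"slide":[0,-0.1,0],"yaw":0},{"grip":1,"slide":[0,-0.1,0],"yaw":0}]' >/dev/null; python3 -c "from h import *;tool()"
python3 -m jog '[{"grip":1,"slide":[0,-0.1,0],"yaw":0},{"grip":1,"slide":[0,-0.1,0],"yaw":0}]' >/dev/null; python3 -c "from h import *;tool()"
python3 -m jog '[{"grip":1,"slide":[0,-0.1,0],"yaw":0},{"grip":1,"slide":[0,-0.1,0],"yaw":0}]' >/dev/null; python3 -c "from h import *;tool()"
done
```

```text
t 15.7 tip box mm [-172.4  -62. ] z 150.0 tool x in box deg -90.0 tilt [ 0.001 -0.002 -1.   ] F box [-6.7 -1.5] -0.9 w 0.0
t 15.9 tip box mm [-170.7  -62. ] z 150.0 tool x in box deg -90.1 tilt [ 0.002 -0.002 -1.   ] F box [-6.5 -1.4] -2.0 w 0.0
t 16.1 tip box mm [-168.9  -62.2] z 150.0 tool x in box deg -90.1 tilt [ 0.002 -0.002 -1.   ] F box [-7.9 -3.2] -2.3 w 0.003
```

```bash

python3 -m jog '[{"grip":1,"slide":[0,-0.1,0],"yaw":0}]' >/dev/null; python3 -c "from h import *;tool()"
python3 -m jog '[{"grip":1,"slide":[0,-0.1,0],"yaw":0}]' >/dev/null; python3 -c "from h import *;tool()"
python3 -m jog '[{"grip":1,"slide":[0,-0.1,0],"yaw":0}]' >/dev/null; python3 -c "from h import *;tool()"
```

```text
t 16.2 tip box mm [-168.2  -62.2] z 150.0 tool x in box deg -90.1 tilt [ 0.002 -0.003 -1.   ] F box [-9.1 -3. ] -2.8 w 0.001
t 16.3 tip box mm [-167.5  -62.2] z 150.0 tool x in box deg -90.1 tilt [ 0.002 -0.003 -1.   ] F box [-8.8 -4.4] -1.7 w 0.001
t 16.4 tip box mm [-166.7  -62.2] z 150.0 tool x in box deg -90.1 tilt [ 0.003 -0.003 -1.   ] F box [-10.5  -4.2] -2.5 w 0.001
```

```bash

python3 -m jog '[{"grip":1,"slide":[0,-0.1,0],"yaw":0}]' >/dev/null; python3 -c "from h import *;tool()"
```

```text
t 16.5 tip box mm [-166.   -62.3] z 150.0 tool x in box deg -90.1 tilt [ 0.003 -0.003 -1.   ] F box [-9.5 -3.9] -2.5 w -0.002
```

```bash

python3 -m jog '[{"grip":1,"slide":[0,-0.1,0],"yaw":0}]' >/dev/null; python3 -c "from h import *;tool()"
python3 -m jog '[{"grip":1,"slide":[0,-0.07,0],"yaw":0}]' >/dev/null; python3 -c "from h import *;tool()"
```

```text
t 16.6 tip box mm [-165.3  -62.3] z 150.0 tool x in box deg -90.1 tilt [ 0.003 -0.003 -1.   ] F box [-11.9  -4.4] -2.2 w -0.001
t 16.7 tip box mm [-164.2  -62.2] z 150.0 tool x in box deg -90.1 tilt [ 0.003 -0.003 -1.   ] F box [-5.5 -2.2] -0.4 w 0.001
```

```bash

python3 -m jog '[{"grip":1,"slide":[0,-0.07,0],"yaw":0}]' >/dev/null; python3 -c "from h import *;tool()"
```

```text
t 16.8 tip box mm [-161.8  -62.2] z 150.1 tool x in box deg -90.0 tilt [ 0.002 -0.001 -1.   ] F box [-4.4 -2. ] -1.4 w -0.003
```

```bash

python3 -m jog '[{"grip":1,"slide":[0,-0.07,0],"yaw":0}]' >/dev/null; python3 -c "from h import *;tool()"
```

```text
t 16.9 tip box mm [-161.4  -62.2] z 150.0 tool x in box deg -90.0 tilt [ 0.002 -0.002 -1.   ] F box [-7.  -2.3] -0.9 w -0.001
```

The push fell from 12 N to about 5 N, which is the snap. I'll back off slowly, so any reopening shows, and then look.

```bash

python3 -m jog '[{"grip":1,"slide":[0,0.15,0],"yaw":0},{"grip":1,"slide":[0,0.15,0],"yaw":0},{"grip":1,"slide":[0,0.15,0],"yaw":0}]' >/dev/null; python3 -c "from h import *;tool()"
python3 -m jog '[{"grip":1,"slide":[0,0.3,0],"yaw":0},{"grip":1,"slide":[0,0.3,0],"yaw":0}]' >/dev/null; python3 -c "from h import *;tool()"
python3 -m jog '[{"grip":1,"slide":[0,2,0],"yaw":0},{"grip":1,"slide":[0,2,0],"yaw":0},{"grip":1,"slide":[0,0,-4],"yaw":0},{"grip":1,"slide":[0,0,-4],"yaw":0},{"grip":1,"slide":[0,1,-2],"yaw":0},{"grip":1,"slide":[0,0,0],"yaw":0}]' >/dev/null
python3 -m jog '[{"grip":1,"slide":[-3,2,0],"yaw":0},{"grip":1,"slide":[-3,2,0],"yaw":0},{"grip":1,"slide":[-3,2,0],"yaw":0},{"grip":1,"slide":[-3,2,0],"yaw":0},{"grip":1,"slide":[-3,2,0],"yaw":0},{"grip":1,"slide":[-3,2,0],"yaw":0},{"grip":1,"slide":[-3,2,0],"yaw":0},{"grip":1,"slide":[0,0,0],"yaw":0}]' >/dev/null
python3 - <<'E'
from h import *
tool()
a=manip.camera("scene");b=manip.camera("top")
A=cv2.resize(a[110:290,265:415],None,fx=2.6,fy=3,interpolation=3)[:540]
B=cv2.resize(b[125:270,200:340],None,fx=2.8,fy=3.7,interpolation=3)[:540]
n=min(len(A),len(B));cv2.imwrite("pics/fin.png",np.hstack([A[:n],B[:n]]))
E
```

```text
t 17.2 tip box mm [-163.8  -62. ] z 150.0 tool x in box deg -89.9 tilt [ 0.  0. -1.] F box [-0.1  0.7] 0.4 w 0.0
t 17.4 tip box mm [-169.3  -62. ] z 149.9 tool x in box deg -89.9 tilt [-0.     0.001 -1.   ] F box [ 0.9 -0.5] 0.6 w 0.001
t 18.8 tip box mm [-365.7  153.6] z 249.1 tool x in box deg -90.5 tilt [-0.002 -0.002 -1.   ] F box [-0.3 -0.3] 0.5 w -0.001
```

View pics/fin.png

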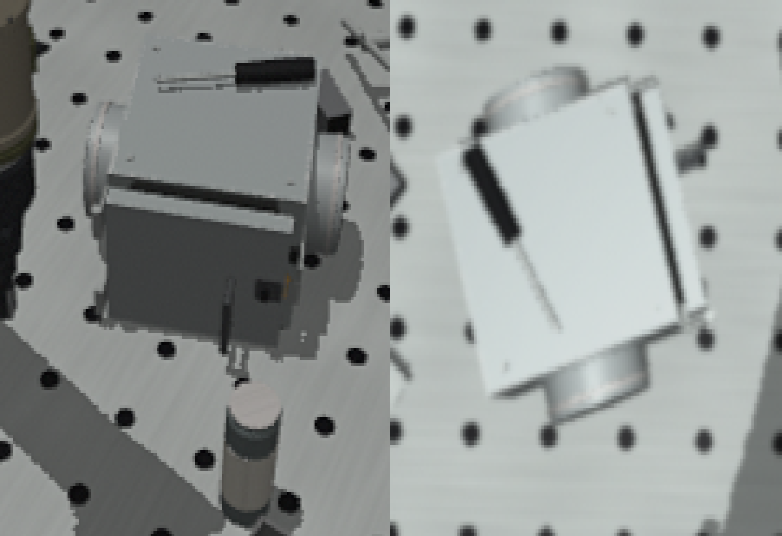

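The final picture shows the door flush and parallel to the front face (left crop: 105–295, row 200). It stayed put when the finger left, because the force was zero 2 mm back, and the can and screwdriver have not moved. Handing in.

```bash
python3 -c "
from workcell import manip
print(manip.hand_in())"
```

```text
the job is handed in; nothing more can be done
None
```

I pushed the cassette fully home (firm stop felt at about 11 N), then swung the door shut and pressed until the latch snapped at about 13 N; the door held when I backed off, the can and screwdriver looked unmoved in the last picture (I didn't check the other bystanders), and I handed in at about 19 s with no verdict returned.

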